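# Set, lock and purge the nitrogen line

## Robot

A 6-joint arm with a two-finger parallel gripper is mounted at the origin on a cart in front of the work surface, level with it; the furniture and walls round the work are solid. World frame = base frame: x ahead of the robot, y to its left, z up, the work surface at z = 0. Lengths are in m, angles in rad, forces in N, time in s.
With the tool pointing down it reaches from about 0.35 to 0.775 m from the base axis. Payload 7.3 kg.
Tool frame: the origin (TCP) lies on the mounting face of the last link; the fingertips stand 178 mm ahead of it and the grasp point (between the pads) lies 159 mm ahead of it (robot.grip_depth is the distance from the TCP to the grasp point, in m); z points along the fingers, y is the line along which they close (so a half turn about z gives the same grasp; the last joint's range is limited). The gripper opens to 92 mm and grips with 3 to 60 N. Pads are 19 mm wide; open, the fingers measure 130 mm over their backs; the gripper's body (75 mm by 190 mm) begins 47 mm behind the grasp point.
Start: joints at [-1.46, 0.342, 1.524, -0, 1.275, -0.146], TCP at [0.133, -0.508, 0.405] pointing down, gripper open.
Joint ranges: [-2.53, 2.53], [-0.77, 2.02], [0.04, 2.7], [-1, 4.14], [0.28, 2.66], [-3.11, 3.11]. Speed limits (rad/s): [2.57, 2.57, 3.14, 3.14, 3.14, 3.14].

## Interface

Orientations are given as [roll, pitch, yaw] about the fixed x, y, z axes, in that order (R = Rz(yaw) Ry(pitch) Rx(roll)).
In Python, from cell import observe, cams, robot, models gives the robot as it stands.
- The arm moves only by the shell command python3 -m jog 'ROWS' [FORCE]. ROWS is JSON, a list of rows, each a list of 3 entries, a list of its own where there are three numbers: the shift along the tool's x, y, z each as a share of 0.4 m, from -1 to 1, then the turn about the tool's z as a share of pi rad, from -1 to 1, then the closure, from 0 (fully open) to 1 (shut). In form: [[[x, y, z], turn, jaw], ...]. A call has 1 to 12 rows; each row is the pose to reach, as a shift and turn from the pose commanded when the call began, along the tool's axes at that moment, turning the shorter way round; what a row does not reach only later rows make up. A row lasts 1/8 s, in which the tool goes at most 62.5 mm and 10.7 degrees, less where a joint would pass 70% of its speed; a pose out of reach is approached as far as the arm can. A call with a number of a shift or a turn outside -1 to 1 is refused whole. A call with a gripper value outside its range is refused whole. The fingers move at their own pace and stop on an object; FORCE is the grip in N (left out, the last holds). Time passes only in rows, so rows that repeat a pose let the fingers close. It gives the time, the measured TCP pose, the force, the opening and the grip force at its end, in the units of the state.
- observe(): the state, without advancing time (a new reading comes with each control period).
- cams.read_camera(name): name is "scene" or "side" or "wrist"; returns the picture (400x640x3 uint8, red, green, blue); there is no depth.
- cams.camera_model(name): a dict with "camera_matrix" (3x3 intrinsics, pixels), "pose" (4x4, takes a point from camera to world coordinates). Camera axes: x right, y down, z forward; pixel columns grow to the right and rows downward; lengths in m; the calibration is good to about 2 mm. A picture is of the moment at which its call begins: read the wrist's pose just before it. camera_model takes no time and is no camera call; for the wrist camera it gives the pose at the moment of the call.
- robot.hand_in(): hands the job in; it is judged then, once.
Trained networks look in the newest picture that a camera, given by its name, has taken for a name from the list of things; names that differ only in an ending like _2 or _b are one class to them, and where a whole thing is asked for, a point or a joint stands for the part that bears it (a point fixed in the world has none). Each returns a list of dicts, best first, with "confidence" (0 to 1); they miss things now and then, are a little off and sometimes report something else, mostly with a low value. They report only what shows in the picture. A call takes as long as a camera call.
- models.find_in(target, camera): "position" ([x, y, z] in m, in world coordinates, good to about 4 mm: the middle of the surface that is visible of it).
- models.pinpoint(target, camera): "position" ([x, y, z] in m, in world coordinates, good to about 4 mm: a listed point, or the origin of a listed thing).
The state is a dict: "time": time; "qpos": joint angles; "qvel": joint speeds; "joint_efforts": joint torques, N m; "tool_pos": TCP position; "tool_rot": TCP orientation; "contact_force": force on the tool from outside, world axes, zero at the start; "torque": the same for the moment, N m; "opening": finger opening in m; "grip_force": force on a finger pad.
Only numpy, scipy, OpenCV 4.12 (cv2) and the standard library are available. Lean on these libraries where they do the work, as an engineer would, in place of code of your own. Each camera call takes 0.05 s, during which the arm holds its last target. There are 200 camera calls.

## Task

Get the nitrogen line ready: turn the regulator's bar knob until its pointed end stands at the long raised mark, then push the fork lock fully home over the knob's tail so that the setting cannot drift. Only then purge the line: squeeze the gun's trigger right back until it rests on its stop screw, without forcing it, keep it there for a second or two and let it spring back. Leave the knob locked at its mark and the other things on the bench where they are.

Things in the scene. Friction and masses are not known exactly. Their poses are not given: they have to be found in the camera images.
- regulator: nitrogen regulator fixed on the bench: aluminium post (flange 88 mm wide) with a flat deck 85 mm above the bench: a round dial of 108 mm diameter about the knob and a tongue, 62 mm wide, 129 mm along -x, that carries the lock. Origin on the bench under the knob's axis, z up; +x points from the knob to the mark, -x roughly to the robot
- mark (a point): the mark: middle of the single raised dark rib, 19 mm long and 4.5 mm wide, on the regulator's deck, 43 mm from the knob's axis along the regulator's +x (the scale's other ticks are thin and short)
- regulator_knob (a joint): angle of the bar knob about the vertical in rad: 0 when its pointed end is at the mark, positive counter-clockwise seen from above. It starts between -1.3 and -0.6, so turn it counter-clockwise; it stays where it is left (friction 0.06 N m)
- knob_grip (a point): on the knob's axis, 117 mm above the bench; +x runs along the bar to its pointed end, z up. The black bar is 14 mm thick, from 93 to 127 mm above the bench; its blunt tail ends 34 mm from the axis on -x, its point 35 mm on +x. Below it a round skirt of 31 mm radius, top 93 mm high. Grip it with the fingertips 107 mm or more above the bench: they then pass over the lock's prongs
- lock_slide (a joint): travel of the steel fork lock in m: 0 fully back (open), 0.034 home against its end stop. It slides along the regulator's +x towards the knob, starts between 0 and 0.004 and takes about 3 N, more while it trues the knob
- lock_prongs (a point): between the tips of the lock's two prongs, 101 mm above the bench, 52 mm from the knob's axis when fully back. Prongs 17 mm apart inside, with a flared mouth 27 mm wide, 96 to 106 mm above the bench; home, they straddle the bar's tail. They enter only with the bar within about 0.12 rad of the mark (the flare turns it true), else they catch on the tail or push it aside
- lock_tab (a point): centre of the back face (away from the knob) of the lock's upright push tab, 36 mm wide, 7 mm thick, 105 to 132 mm above the bench; the point is 119 mm high and 108 mm from the knob's axis along the regulator's -x when fully back. Axes as the regulator's: push along +x. The guides beside it reach 99 mm above the bench
- purge_gun: pistol-shaped gun fixed upright on a short standpipe in the bench (flange 86 mm wide, 10 mm high; hook on top 203 mm high). Origin on the bench under the grip's centre line, z up, +y towards the nozzle, -x roughly to the robot. Grip 26 x 26 mm in section (31 mm at its foot), 44 to 156 mm above the bench; its widest front and back faces look along +y and -y
- barrel (a point): on the axis of the gun's barrel, 170 mm above the bench, above the grip; barrel 29 mm thick (31 mm at a nut), from y = -36 to +100 mm of the gun. It covers grip and trigger from above: reach them under it from the -x side, tool tilted about 45 degrees, fingers pointing along +x and down
- gun_grip (a point): on the centre line of the gun's grip, 78 mm above the bench, level with trigger_pad; axes as purge_gun
- trigger (a joint): angle of the trigger in rad: 0 released, growing as it is pulled to the grip (its lower end moves along the gun's -y). Hinge at y = 42 mm, 170 mm above the bench, along the gun's x. Sprung: about 4 N at trigger_pad start it, 8 N hold it in. The stop screw ends the pull, hard, between 0.14 and 0.29 rad (13 to 26 mm at trigger_pad). Over 60 N of finger force counts as forcing
- trigger_pad (a point): on the front face (away from the grip) of the steel trigger, 92 mm below its hinge: press here along the gun's -y. Released it is 47 mm from gun_grip along +y, 78 mm above the bench. Trigger 27 mm wide in x, 6 mm thick, lower end 53 mm above the bench, curving forward 7 mm; grip and released trigger are 60 mm across together. Moves with the trigger
- trigger_boss (a point): centre of the round boss (radius 7 mm) on the back of the trigger, 60 mm below its hinge, that meets the stop screw
- screw_tip (a point): centre of the flat tip of the brass stop screw that stands out of the grip's front, 110 mm above the bench; axes as purge_gun. The trigger is fully back when the boss touches it (boss centre 7 mm from it along y). It is set differently each time; leave it. Its knurled head, 18 mm wide, stands out of the grip's back as far as y = -26 mm
- tape_roll: yellow roll of tape lying flat, 53 mm wide, 19 mm high; bystander, origin at its underside
- pen_blue: blue pen lying, 144 mm long; bystander
- marker_black: black marker with a white band, lying, 135 mm long; bystander
- tube_rack: white tube rack 87 x 157 x 34 mm; bystander, origin at its underside
- centrifuge_tube: lying plastic tube with a blue cap, 111 mm long; bystander
- square_bottle: white square plastic bottle, 60 x 60 x 125 mm; bystander, origin at its underside
- timer: small white bench timer, 58 x 68 x 18 mm; bystander
- syringe: small lying syringe, 102 mm long; bystander

How it is judged:
By the outcome, as a careful person would: the job done as asked, in the order asked, and still so for the second after the job is handed in, with the robot touching nothing.
It also fails if it takes over 53 s, if anything falls off the work surface, if the arm or the gripper's body presses on something with over 40 N, if the wrist force passes 120 N, or if a joint passes its speed limit or range.

## Working session

There is one attempt and no reset: what is moved stays moved. The work goes in short steps, Python scripts to look and compute and a shell command to move; the robot and the scene stay as the last step left them, time stands still between calls to the robot, and variables do not carry over. Pictures are saved under pics/ and viewed, at most 11 in all, crops included, and the job is handed in when it is done.

```bash
ls; mkdir -p pics; python3 - <<'E'
from cell import observe,cams,robot,models
import cv2,numpy as np
s=observe();print({k:np.round(v,3).tolist() for k,v in s.items()})
a=[]
for c in("scene","side"):
    im=cams.read_camera(c);cv2.imwrite(f"pics/{c}0.png",im[:,:,::-1])
    m=cams.camera_model(c);print(c,np.round(m["pose"],3).tolist())
    for t in "regulator mark knob_grip lock_prongs lock_tab purge_gun barrel gun_grip trigger_pad trigger_boss screw_tip".split():
        r=models.pinpoint(t,c);print(t,[(np.round(x["position"],3).tolist(),round(x["confidence"],2)) for x in r[:2]])
print(observe()["time"])
E
```

```text
pics
{'time': 0.0, 'qpos': [-1.46, 0.343, 1.525, -0.0, 1.275, -0.146], 'qvel': [-0.001, 0.001, -0.0, -0.001, 0.0, 0.002], 'joint_efforts': [-0.001, -43.124, -24.422, 0.072, 0.056, -0.0], 'tool_pos': [0.133, -0.508, 0.404], 'tool_rot': [-3.14, -0.0, 0.257], 'contact_force': [0.027, 0.132, -0.533], 'torque': [0.048, 0.022, -0.038], 'grip_force': 0.0, 'opening': 0.092}
scene [[0.853, -0.317, 0.414, 0.033], [-0.521, -0.534, 0.665, -0.978], [0.01, -0.784, -0.621, 0.9], [0.0, 0.0, 0.0, 1.0]]
regulator [([0.575, -0.064, 0.003], 0.67), ([0.446, -0.563, 0.004], 0.57)]
mark [([0.617, -0.062, 0.085], 0.92), ([0.444, -0.562, 0.002], 0.47)]
knob_grip [([0.577, -0.059, 0.117], 0.72)]
lock_prongs [([0.524, -0.062, 0.101], 0.68)]
lock_tab [([0.466, -0.068, 0.118], 0.5)]
purge_gun [([0.584, -0.39, 0.002], 0.76)]
barrel [([0.585, -0.389, 0.174], 0.73)]
gun_grip [([0.583, -0.389, 0.077], 0.95), ([0.478, -0.238, -0.001], 0.61)]
trigger_pad [([0.573, -0.343, 0.077], 0.74)]
trigger_boss [([0.576, -0.348, 0.112], 0.68)]
screw_tip [([0.578, -0.371, 0.113], 0.58)]
side [[-0.789, 0.53, -0.31, 0.934], [0.614, 0.684, -0.393, 0.354], [0.004, -0.501, -0.866, 1.228], [0.0, 0.0, 0.0, 1.0]]
regulator [([0.576, -0.066, 0.0], 0.83)]
mark [([0.619, -0.059, 0.089], 0.77)]
knob_grip [([0.573, -0.066, 0.118], 0.7)]
lock_prongs [([0.527, -0.068, 0.1], 0.8)]
lock_tab [([0.468, -0.065, 0.118], 0.73)]
purge_gun [([0.581, -0.389, -0.005], 0.81)]
barrel [([0.58, -0.389, 0.168], 0.74), ([0.575, -0.346, 0.078], 0.36)]
gun_grip [([0.58, -0.39, 0.077], 0.87), ([0.538, 0.264, 0.003], 0.59)]
trigger_pad [([0.576, -0.352, 0.108], 0.72), ([0.572, -0.343, 0.073], 0.6)]
trigger_boss [([0.573, -0.349, 0.11], 0.58), ([0.368, -0.191, 0.004], 0.49)]
screw_tip []
1.2
```

View pics/scene0.png

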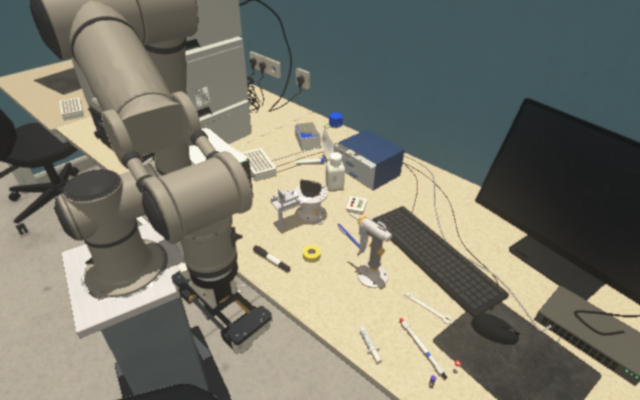

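View pics/side0.png

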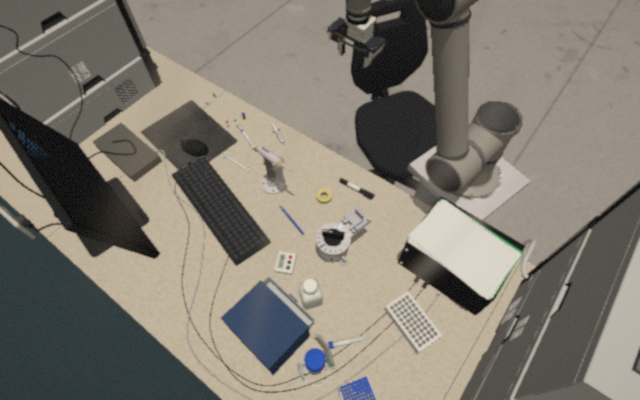

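```bash
python3 -m jog '[[[0.9,-0.65,0],0.2,0.0],[[0.9,-0.65,0],0.2,0.0],[[0.9,-0.65,0],0.2,0.0],[[0.9,-0.65,0],0.2,0.0],[[0.9,-0.65,0],0.2,0.0],[[0.9,-0.65,0],0.2,0.0],[[0.9,-0.65,0],0.2,0.0],[[0.9,-0.65,0],0.2,0.0]]'
cat > h.py <<'E'
from cell import observe,cams,robot,models
import cv2,numpy as np
from scipy.spatial.transform import Rotation as R
def tcp():
    s=observe();return np.array(s["tool_pos"]),R.from_euler("xyz",s["tool_rot"]).as_matrix(),s
def shift(p,yaw=None,roll=np.pi,tip=0.159):
    """rows (shares) that take the grasp point to p, tool down"""
    t,r,s=tcp();d=r.T@(np.array(p)-(t+tip*r[:,2]))/0.4
    print("shift",np.round(d,3).tolist(),end=" ")
    if yaw is not None:
        cur=np.arctan2(r[1,0],r[0,0]);print("turn",round(-(yaw-cur)/np.pi,3),end="")
    print()
def pin(t,c,n=2):
    for x in models.pinpoint(t,c)[:n]: print(c,t,np.round(x["position"],4).tolist(),round(x["confidence"],2))
def pic(c,n):
    m=cams.camera_model(c);im=cams.read_camera(c)[:,:,::-1].copy();cv2.imwrite(f"pics/{n}.png",im);return im,m
def px2plane(m,uv,z):
    K=np.array(m["camera_matrix"]);T=np.array(m["pose"])
    d=T[:3,:3]@np.linalg.solve(K,[uv[0],uv[1],1]);o=T[:3,3];return o+d*(z-o[2])/d[2]
def p2px(m,p):
    T=np.array(m["pose"]);q=np.array(m["camera_matrix"])@(T[:3,:3].T@(np.array(p)-T[:3,3]));return q[:2]/q[2]
E
python3 - <<'E'
from h import *
im,m=pic("wrist","w1")
print(np.round(m["pose"],3).tolist())
for t in "mark knob_grip lock_prongs lock_tab gun_grip trigger_pad".split(): pin(t,"wrist",1)
print(tcp()[2]["tool_pos"],tcp()[2]["tool_rot"],tcp()[2]["time"])
E
```

```text
time: 2.2
tool_pos: [0.417, -0.1621, 0.4049]
tool_rot: [-3.141, -0.001, -0.367]
contact_force: [0.2, -0.9, 0.5]
opening: 0.0918
grip_force: 0.0
[[-0.358, -0.896, -0.264, 0.49], [-0.934, 0.343, 0.101, -0.189], [0.0, 0.282, -0.959, 0.385], [0.0, 0.0, 0.0, 1.0]]
wrist mark [0.6158, -0.0614, 0.085] 0.96
wrist knob_grip [0.5741, -0.0593, 0.1149] 0.63
wrist lock_prongs [0.5202, -0.064, 0.1028] 0.72
wrist lock_tab [0.4662, -0.0679, 0.1163] 0.77
[ 0.41499593 -0.16575774  0.40473332] [ 3.14131157e+00 -6.62592893e-06 -3.73227393e-01] 2.55
```

View pics/w1.png

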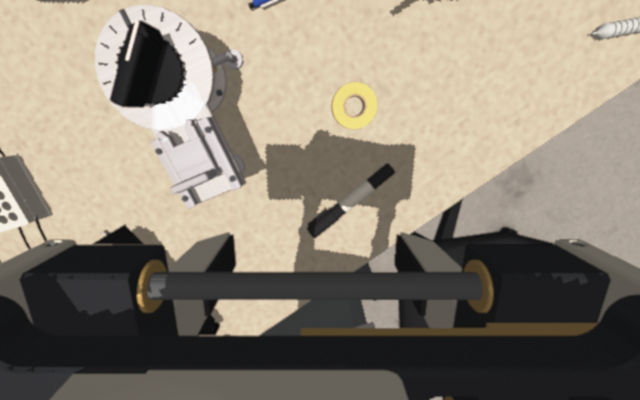

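```bash
python3 - <<'E'
from h import *
m=cams.camera_model("wrist")
im=cv2.imread("pics/w1.png")[0:220,60:280]
cv2.imwrite("pics/w1c.png",cv2.resize(im,(600,600),interpolation=cv2.INTER_CUBIC)[:600])
print(p2px(m,[.5755,-.0625,.127]),p2px(m,[.617,-.061,.085]))
E
```

```text
[120.22582672  65.05832196] [123.07008144  25.27410233]
```

View pics/w1c.png

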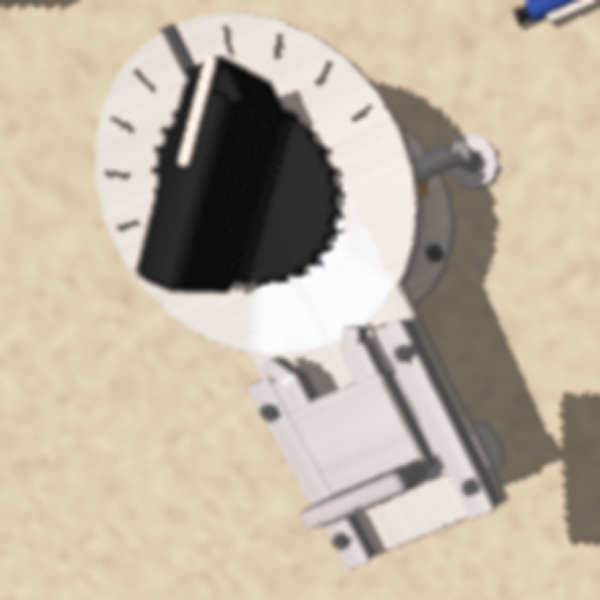

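```bash
python3 - <<'E'
from h import *
m=cams.camera_model("wrist")
f=lambda u,v,z:px2plane(m,(60+u*220/600,v*220/600),z)
print("mark",f(178,47,.087))
def d(a,b,z):
    p,q=f(*a,z),f(*b,z);print(p,q,np.arctan2(*(p-q)[1::-1]))
d((212,60),(183,163),.127)
d((412,322),(500,495),.099);d((248,385),(350,565),.099)
d((300,515),(402,480),.132)
E
```

```text
mark [ 0.6208704  -0.06699388  0.087     ]
[ 0.59678214 -0.09099531  0.127     ] [ 0.57685423 -0.06957026  0.127     ] -0.8215864627058531
[ 0.51605124 -0.10206725  0.099     ] [ 0.45124569 -0.10426607  0.099     ] 0.033916600507514015
[ 0.51777601 -0.04014834  0.099     ] [ 0.44737783 -0.04201368  0.099     ] 0.026490751183563727
[ 0.47262527 -0.05249944  0.132     ] [ 0.4709973  -0.08786601  0.132     ] 1.5247973728453035
```

```bash
python3 - <<'E'
from h import *
shift([.576,-.064,.20],-.82)
E
```

```text
shift [0.282, -0.384, 0.114] turn 0.142
```

```bash
python3 -m jog '[[[0.28,-0.384,0.114],0.142,0.35],[[0.28,-0.384,0.114],0.142,0.35],[[0.28,-0.384,0.114],0.142,0.35],[[0.28,-0.384,0.114],0.142,0.35],[[0.28,-0.384,0.114],0.142,0.35],[[0.28,-0.384,0.114],0.142,0.35]]'
python3 - <<'E'
from h import *
im,m=pic("wrist","w2")
for t in "mark knob_grip regulator lock_prongs lock_tab".split(): pin(t,"wrist",1)
shift([.576,-.064,.128],-.82); print(p2px(m,[.576,-.064,.127]),np.round(m["pose"],4).tolist())
E
```

```text
time: 3.3
tool_pos: [0.5747, -0.0637, 0.3597]
tool_rot: [3.141, -0.0, -0.819]
contact_force: [-0.0, -0.5, 0.8]
opening: 0.0598
grip_force: 0.0
wrist mark [0.6178, -0.0623, 0.0852] 0.93
wrist knob_grip [0.5759, -0.0616, 0.1189] 0.56
wrist regulator [0.575, -0.0632, 0.0013] 0.79
wrist lock_prongs [0.5242, -0.0649, 0.1056] 0.79
shift [0.003, 0.001, 0.182] turn 0.001
[315.5292851 216.2109772] [[-0.7292, -0.6563, -0.1936, 0.6284], [-0.6843, 0.6996, 0.2058, -0.1187], [0.0004, 0.2825, -0.9593, 0.3402], [0.0, 0.0, 0.0, 1.0]]
```

View pics/w2.png

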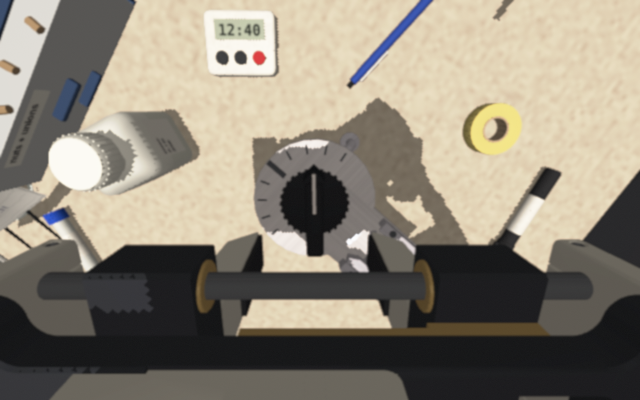

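```bash
python3 - <<'E'
from h import *
m=cams.camera_model("wrist")
print(px2plane(m,(276,168),.087),px2plane(m,(315,170),.127),px2plane(m,(315,213),.127),px2plane(m,(315,240),.127))
E
python3 -m jog '[[[0.003,0.001,0.18],0.0,0.35],[[0.003,0.001,0.18],0.0,0.35],[[0.003,0.001,0.18],0.0,0.8],[[0.003,0.001,0.18],0.0,1],[[0.003,0.001,0.18],0.0,1],[[0.003,0.001,0.18],0.0,1]]' 20
```

```text
[ 0.6211125  -0.06154499  0.087     ] [ 0.60101401 -0.08850182  0.127     ] [ 0.57872752 -0.06477767  0.127     ] [ 0.56373835 -0.04882158  0.127     ]
time: 4.35
tool_pos: [0.5763, -0.0636, 0.2881]
tool_rot: [-3.141, -0.001, -0.818]
contact_force: [0.0, 0.8, -0.9]
opening: 0.0244
grip_force: 0.0
```

```bash
python3 -m jog '[[[0,0,0],0,1],[[0,0,0],0,1],[[0,0,0],0,1],[[0,0,0],-0.05,1],[[0,0,0],-0.1,1],[[0,0,0],-0.15,1],[[0,0,0],-0.2,1],[[0,0,0],-0.25,1],[[0,0,0],-0.272,1],[[0,0,0],-0.272,1],[[0,0,0],-0.272,1]]' 25
```

```text
time: 5.72
tool_pos: [0.5761, -0.0635, 0.2875]
tool_rot: [-3.142, 0.0, 0.037]
contact_force: [-2.7, -0.2, 5.1]
opening: 0.0139
grip_force: 25.0
```

```bash
python3 -m jog '[[[0,0,0],0,0.4],[[0,0,0],0,0.4],[[0,0,-0.1],0,0.4],[[0,0,-0.22],0,0.6],[[0,0,-0.22],0,1],[[0,0,-0.22],0,1]]'
python3 - <<'E'
from h import *
im,m=pic("wrist","w3")
for t in "mark knob_grip lock_prongs lock_tab".split(): pin(t,"wrist",1)
o=p2px(m,[.576,-.064,.127]);u,v=o.astype(int)
c=im[max(0,v-90):v+60,u-90:u+90];cv2.imwrite("pics/w3c.png",cv2.resize(c,None,fx=4,fy=4,interpolation=cv2.INTER_CUBIC));print(o,u-90,max(0,v-90))
np.savez("m3.npz",K=m["camera_matrix"],T=m["pose"])
E
```

```text
time: 6.48
tool_pos: [0.576, -0.0634, 0.3745]
tool_rot: [-3.141, 0.001, 0.037]
contact_force: [-0.1, 0.2, 0.1]
opening: 0.0218
grip_force: 0.0
wrist mark [0.6185, -0.063, 0.0844] 0.94
wrist knob_grip [0.5726, -0.061, 0.1194] 0.77
wrist lock_prongs [0.524, -0.0635, 0.1039] 0.85
wrist lock_tab [0.4652, -0.0649, 0.1183] 0.84
[316.27598105 212.23374739] 226 122
```

View pics/w3c.png

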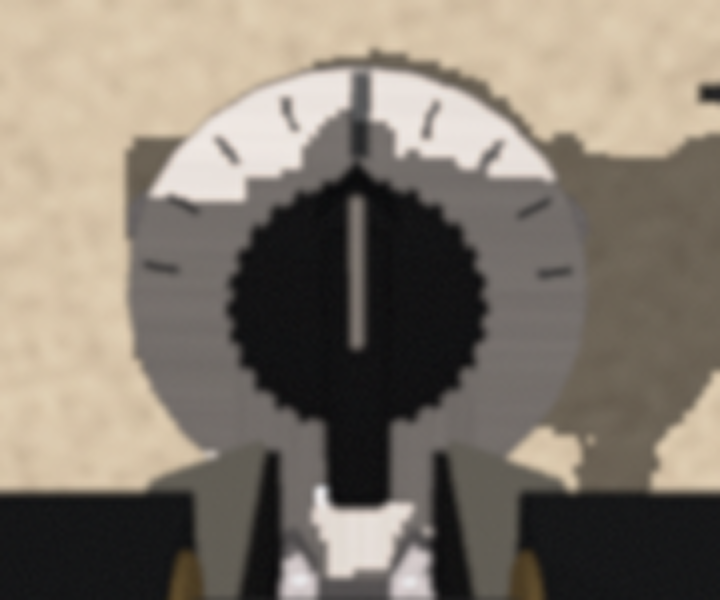

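```bash
python3 -m jog '[[[-0.15,0,0],0,1],[[-0.3,0,0],0,1],[[-0.353,0,0],0,1],[[-0.353,0,0.1],0,1],[[-0.353,0,0.219],0,1],[[-0.353,0,0.219],0,1],[[-0.30,0,0.219],0,1],[[-0.30,0,0.219],0,1]]'
python3 - <<'E'
from h import *
im,m=pic("wrist","w4");pin("lock_tab","wrist",1);pin("lock_prongs","wrist",1);
for c in("scene","side"):
  pic(c,"x");pin("lock_tab",c,1)
shift([.4925,-.0665,.128])
E
```

```text
time: 7.72
tool_pos: [0.4574, -0.0681, 0.2889]
tool_rot: [3.141, -0.002, 0.037]
contact_force: [-0.1, 0.9, 0.5]
opening: 0.0003
grip_force: 0.0
wrist lock_tab [0.4698, -0.0655, 0.1193] 0.74
scene lock_tab [0.4726, -0.0654, 0.1151] 0.49
side lock_tab [0.4703, -0.064, 0.1186] 0.7
shift [0.091, -0.0, 0.002]
```

```bash
python3 -m jog '[[[0.03,0,0],0,1],[[0.05,0,0],0,1],[[0.07,0,0],0,1],[[0.085,0,0],0,1],[[0.085,0,0],0,1]]'
```

```text
time: 8.7
tool_pos: [0.4903, -0.0668, 0.2872]
tool_rot: [3.142, 0.002, 0.037]
contact_force: [-3.5, -1.3, 2.0]
opening: 0.0005
grip_force: 2.0
```

Sliding at 3.5 N. Continue to the end stop.

```bash
python3 -m jog '[[[0.008,0,0],0,1],[[0.015,0,0],0,1],[[0.015,0,0],0,1]]'
```

```text
time: 9.07
tool_pos: [0.4926, -0.0667, 0.2871]
tool_rot: [-3.141, 0.014, 0.037]
contact_force: [-25.5, -4.2, 17.6]
opening: 0.0006
grip_force: 13.0
```

```bash
python3 -m jog '[[[0.006,0,0],0,1],[[0.006,0,0],0,1]]'; python3 -m jog '[[[-0.05,0,0],0,1],[[-0.05,0,-0.05],0,1],[[-0.05,0,-0.2],0,1],[[-0.05,0,-0.25],0,1]]'
python3 - <<'E'
from h import *
im,m=pic("wrist","w5")
for t in "mark knob_grip lock_prongs lock_tab".split(): pin(t,"wrist",1)
u,v=p2px(m,[.55,-.064,.12]).astype(int);print(u,v)
c=im[max(0,v-90):v+90,u-110:u+110];cv2.imwrite("pics/w5c.png",cv2.resize(c,None,fx=3.3,fy=3.3,interpolation=cv2.INTER_CUBIC))
for c in("scene","side"):
  pic(c,c+"5")
  for t in "gun_grip trigger_pad barrel trigger_boss screw_tip purge_gun".split():pin(t,c,1)
E
```

```text
time: 9.32
tool_pos: [0.4936, -0.0667, 0.287]
tool_rot: [-3.141, 0.019, 0.038]
contact_force: [-33.4, -6.8, 23.3]
opening: 0.0008
grip_force: 17.5
time: 9.82
tool_pos: [0.4796, -0.0672, 0.3909]
tool_rot: [3.14, -0.007, 0.037]
contact_force: [-0.1, -0.5, -0.6]
opening: 0.0003
grip_force: 0.0
wrist mark [0.6165, -0.0637, 0.086] 0.72
wrist knob_grip [0.5754, -0.0608, 0.1147] 0.98
wrist lock_prongs [0.5586, -0.0664, 0.1027] 0.9
wrist lock_tab [0.5035, -0.0647, 0.1185] 0.82
314 122
scene gun_grip [0.5826, -0.3878, 0.0803] 0.88
scene trigger_pad [0.5759, -0.344, 0.0799] 0.46
scene barrel [0.5872, -0.3929, 0.1723] 0.72
scene trigger_boss [0.5785, -0.3536, 0.113] 0.48
scene screw_tip [0.557, -0.0646, 0.1014] 0.66
scene purge_gun [0.5822, -0.3902, 0.001] 0.83
side gun_grip [0.5822, -0.3902, 0.0769] 0.59
side trigger_pad [0.573, -0.3408, 0.0725] 0.67
side barrel [0.5793, -0.3856, 0.1706] 0.89
side trigger_boss [0.5756, -0.3497, 0.1094] 0.61
side purge_gun [0.5816, -0.3889, -0.0032] 0.58
```

View pics/w5c.png

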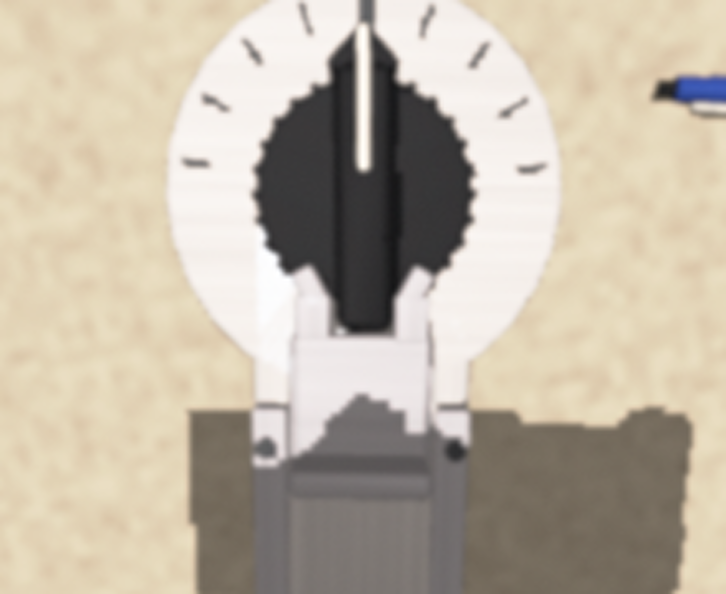

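```bash
python3 -m jog --help 2>&1 | tail -15; python3 - <<'E'
from h import *
s=observe();print(s["time"],s["qpos"])
E
```

```text
invalid input: not JSON, or not a number
10.775 [-2.98137312e-01  2.81526283e-01  1.66202219e+00 -7.96861855e-05
  1.19785551e+00  1.23580535e+00]
```

```bash
python3 -m jog '[[[1,0,-0.3],0,1],[[1,0,-0.3],0,1],[[1,0,-0.3],0,1],[[1,0,-0.3],0,1],[[1,0,-0.3],0,1],[[1,0,-0.3],0,1],[[1,0,-0.3],0,1]]'; python3 - <<'E'
from h import *
s=observe();print(s["time"],np.round(s["qpos"],3))
E
```

```text
time: 11.65
tool_pos: [0.8004, -0.0511, 0.4759]
tool_rot: [3.139, -0.031, 0.037]
contact_force: [53.2, -6.3, 27.2]
opening: 0.0001
grip_force: 0.0
11.65 [-0.16   1.043  0.036  0.004  2.031  1.376]
```

```bash
python3 -m jog '[[[-0.02,0,0],0,1],[[-0.02,0,0],0,1]]'; python3 - <<'E'
from h import *
s=observe();print(s["time"],np.round(s["qpos"],4),np.round(s["tool_rot"],4))
E
```

```text
time: 11.9
tool_pos: [0.7919, -0.0512, 0.4762]
tool_rot: [3.139, -0.031, 0.037]
contact_force: [0.5, -0.3, 1.2]
opening: 0.0004
grip_force: 0.0
11.9 [-0.1615  0.9751  0.1841  0.0034  1.9518  1.3736] [ 3.1387 -0.0306  0.037 ]
```

```bash
python3 -m jog '[[[0.015,0,0],0,1],[[0.03,0,0],0,1],[[0.06,0,0],0,1],[[0.1,0,0],0,1],[[0.15,0,0],0,1],[[0.15,0,0],0,1]]'; python3 - <<'E'
from h import *
s=observe();print(s["time"],np.round(s["qpos"],4),np.round(s["tool_rot"],4))
E
```

```text
time: 12.65
tool_pos: [0.8121, -0.0464, 0.4622]
tool_rot: [3.135, -0.064, 0.037]
contact_force: [0.1, 0.7, -0.2]
opening: 0.0002
grip_force: 0.0
12.65 [-0.1522  1.0606  0.0361  0.0063  1.9804  1.384 ] [ 3.1351 -0.0644  0.0375]
```

```bash
python3 -m jog '[[[1,0,-0.3],0,1],[[1,0,-0.3],0,1],[[1,0,-0.3],0,1],[[1,0,-0.3],0,1]]'; python3 - <<'E'
from h import *
s=observe();print(s["time"],np.round(s["qpos"],4),np.round(s["tool_rot"],4))
E
```

```text
time: 13.15
tool_pos: [0.8214, -0.0314, 0.4574]
tool_rot: [3.132, -0.108, 0.038]
contact_force: [-0.1, -0.6, -0.2]
opening: 0.0005
grip_force: 0.0
13.15 [-0.1328  1.0673  0.0361  0.0091  1.9302  1.4047] [ 3.1318 -0.1078  0.0375]
```

```bash
python3 -m jog '[[[-0.06,-0.615,0],-0.042,1],[[-0.06,-0.615,0],-0.042,1],[[-0.06,-0.615,0],-0.042,1],[[-0.06,-0.615,0],-0.042,1],[[-0.06,-0.615,0],-0.042,1]]'; python3 -m jog '[[[1,0,-0.4],0,1],[[1,0,-0.4],0,1],[[1,0,-0.4],0,1],[[1,0,-0.4],0,1],[[1,0,-0.4],0,1],[[1,0,-0.4],0,1]]'; python3 - <<'E'
from h import *
s=observe();print(s["time"],np.round(s["qpos"],4),np.round(s["tool_rot"],4));print(tcp()[1][:,2])
E
```

```text
time: 13.78
tool_pos: [0.7871, 0.2197, 0.4522]
tool_rot: [3.119, -0.106, 0.178]
contact_force: [0.2, -1.1, 0.3]
opening: 0.0002
grip_force: 0.0
time: 14.52
tool_pos: [0.7953, 0.1972, 0.4752]
tool_rot: [3.121, -0.15, 0.171]
contact_force: [0.1, -0.3, -0.5]
opening: 0.0004
grip_force: 0.0
14.525 [ 0.1528  1.0456  0.0369 -0.0194  1.9087  1.5464] [ 3.1206 -0.15    0.171 ]
[ 0.15084498  0.00475675 -0.98854599]
```

```bash
python3 -m jog '[[[1,0,-0.4],0,1]]' | sed -n 1,3p; python3 -m jog '[[[1,0,-0.4],0,1]]'| sed -n 1,3p;  python3 -m jog '[[[1,0,-0.4],0,1],[[1,0,-0.4],0,1]]'| sed -n 1,3p; python3 -m jog '[[[1,0,-0.4],0,1],[[1,0,-0.4],0,1]]'| sed -n 1,3p
```

```text
time: 14.65
tool_pos: [0.7986, 0.1947, 0.482]
tool_rot: [3.123, -0.19, 0.172]
time: 14.78
tool_pos: [0.8007, 0.1918, 0.4925]
tool_rot: [3.125, -0.233, 0.173]
time: 15.02
tool_pos: [0.7988, 0.1859, 0.5115]
tool_rot: [3.127, -0.277, 0.173]
time: 15.28
tool_pos: [0.7959, 0.1807, 0.531]
tool_rot: [3.129, -0.321, 0.174]
```

```bash
python3 -m jog '[[[1,0,0],0,1]]' | sed -n 2,3p; python3 -m jog '[[[1,0,0],0,1]]' | sed -n 2,3p; python3 -m jog '[[[1,0,0],0,1]]' | sed -n 2,3p; python3 -m jog '[[[1,0,0],0,1]]' | sed -n 2,3p; python3 -m jog '[[[1,0,0.1],0,1]]' | sed -n 2,3p; python3 -m jog '[[[1,0,0.1],0,1]]' | sed -n 1,3p; python3 - <<'E'
from h import *
s=observe();print(s["time"],np.round(s["qpos"],4),np.round(s["tool_rot"],4));print(tcp()[1][:,2])
E
```

```text
tool_pos: [0.8058, 0.1802, 0.526]
tool_rot: [3.131, -0.363, 0.175]
tool_pos: [0.8159, 0.1794, 0.5194]
tool_rot: [3.132, -0.402, 0.175]
tool_pos: [0.824, 0.1787, 0.517]
tool_rot: [3.134, -0.442, 0.175]
tool_pos: [0.8308, 0.1779, 0.5173]
tool_rot: [3.135, -0.484, 0.176]
tool_pos: [0.839, 0.1775, 0.5153]
tool_rot: [3.136, -0.527, 0.176]
time: 16.02
tool_pos: [0.8463, 0.177, 0.5138]
tool_rot: [3.137, -0.567, 0.176]
16.025 [0.1128 1.0222 0.0374 0.0298 1.516  1.5157] [ 3.1373 -0.5667  0.1762]
[ 0.52927872  0.08990196 -0.84367154]
```

```bash
python3 -m jog '[[[1,0,0.1],0,1]]' | sed -n 2,3p; python3 -m jog '[[[1,0,0.1],0,1]]' | sed -n 2,3p; python3 -m jog '[[[1,0,0.1],0,1]]' | sed -n 2,3p; python3 -m jog '[[[1,0,0.1],0,1]]' | sed -n 2,3p; python3 -m jog '[[[1,0,0.1],0,1]]'; python3 - <<'E'
from h import *
s=observe();print(s["time"],np.round(s["qpos"],4),np.round(s["tool_rot"],4));print(tcp()[1].round(4).tolist())
E
```

```text
tool_pos: [0.8523, 0.1764, 0.5152]
tool_rot: [3.138, -0.608, 0.176]
tool_pos: [0.8571, 0.1757, 0.5187]
tool_rot: [3.139, -0.649, 0.176]
tool_pos: [0.8608, 0.175, 0.5242]
tool_rot: [3.14, -0.69, 0.177]
tool_pos: [0.8635, 0.1741, 0.5316]
tool_rot: [3.141, -0.731, 0.177]
time: 16.65
tool_pos: [0.8651, 0.1733, 0.5408]
tool_rot: [-3.141, -0.772, 0.177]
contact_force: [0.6, -1.0, 0.2]
opening: 0.0007
grip_force: 0.0
16.65 [0.1027 1.0106 0.0372 0.0538 1.3237 1.5046] [-3.141  -0.7719  0.1767]
[[0.7055, 0.1761, 0.6865], [0.1259, -0.9844, 0.1231], [0.6975, -0.0004, -0.7166]]
```

```bash
cat >> h.py <<'E'
def gun(x,y,z,o=(.582,-.3893),a=.176):
    return np.array([o[0]+x*np.cos(a)-y*np.sin(a),o[1]+x*np.sin(a)+y*np.cos(a),z])
E
python3 - <<'E'
from h import *
t,r,s=tcp()
W=np.array([.529,-.18,.306]);G=gun(-.012,.017,.085);P=G-.13*r[:,2]
g=t+.159*r[:,2]
print(G,P,"toW",(r.T@(W-g)/.4).round(3),"W->P",(r.T@(P-W)/.4).round(3))
E
```

```text
[ 0.5672088  -0.37466373  0.085     ] [ 0.47796083 -0.39066853  0.17815925] toW [-1.113  0.722 -0.662] W->P [-0.379  0.496  0.077]
```

```bash
python3 -m jog '[[[-1,0.65,-0.6],0,0],[[-1,0.65,-0.6],0,0],[[-1,0.65,-0.6],0,0],[[-1,0.65,-0.6],0,0],[[-1,0.65,-0.6],0,0],[[-1,0.65,-0.6],0,0],[[-1,0.65,-0.6],0,0],[[-1,0.65,-0.6],0,0],[[-1,0.65,-0.6],0,0]]' 15; python3 - <<'E'
from h import *
t,r,s=tcp();G=gun(-.012,.017,.085);P=G-.13*r[:,2]
g=t+.159*r[:,2];print(s["time"],s["qpos"].round(3),g,r[:,2],r[:,1])
print((r.T@(P-g)/.4).round(3))
E
```

```text
time: 17.77
tool_pos: [0.488, -0.1421, 0.4417]
tool_rot: [3.139, -0.772, 0.178]
contact_force: [0.0, -1.4, -0.0]
opening: 0.086
grip_force: 0.0
17.775 [-0.567  0.157  1.785  0.775  0.739  0.361] [ 0.59730345 -0.12279575  0.32782865] [ 0.68717168  0.12119204 -0.71631527] [ 0.17566365 -0.98444829  0.00195974]
[-0.557  0.605 -0.018]
```

```bash
python3 -m jog '[[[-0.557,0.605,-0.018],0,0],[[-0.557,0.605,-0.018],0,0],[[-0.557,0.605,-0.018],0,0],[[-0.557,0.605,-0.018],0,0],[[-0.557,0.605,-0.018],0,0],[[-0.557,0.605,-0.018],0,0],[[-0.557,0.605,-0.018],0,0]]' 15; python3 - <<'E'
from h import *
im,m=pic("wrist","w6")
for t in "gun_grip trigger_pad barrel trigger_boss screw_tip purge_gun".split():pin(t,"wrist",1)
t,r,s=tcp();print(s["time"],s["qpos"].round(3))
shift(gun(-.012,.017,.085))
for n,p in dict(grip=gun(0,0,.078),pad=gun(0,.047,.078),bar1=gun(0,-.036,.17),bar2=gun(0,.1,.17)).items():print(n,p2px(m,p).round())
E
```

```text
time: 18.65
tool_pos: [0.3697, -0.409, 0.2911]
tool_rot: [-3.141, -0.77, 0.175]
contact_force: [-0.5, 0.4, -0.5]
opening: 0.0917
grip_force: 0.0
wrist gun_grip [0.5844, -0.3868, 0.0775] 0.93
wrist trigger_pad [0.5712, -0.3463, 0.0811] 0.94
wrist barrel [0.5823, -0.3892, 0.1689] 0.72
wrist trigger_boss [0.5726, -0.3499, 0.1091] 0.88
wrist screw_tip [0.5796, -0.3661, 0.1138] 0.57
wrist purge_gun [0.5864, -0.3895, 0.0016] 0.9
19.0 [-1.148  0.488  1.774  0.988  0.943 -0.394]
shift [-0.003, 0.006, 0.321] 
grip [334. 191.]
pad [285. 191.]
bar1 [394. 126.]
bar2 [197. 125.]
```

View pics/w6.png

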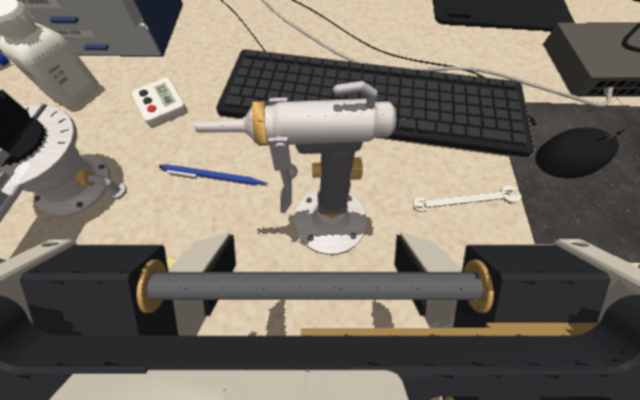

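```bash
python3 -m jog '[[[-0.003,0.006,0.12],0,0],[[-0.003,0.006,0.2],0,0],[[-0.003,0.006,0.27],0,0],[[-0.003,0.006,0.32],0,0],[[-0.003,0.006,0.32],0,0]]' 15; python3 - <<'E'
from h import *
for c in ("scene","side"):
  im,m=pic(c,c+"7")
t,r,s=tcp();print(s["time"],(t+.159*r[:,2]),s["contact_force"]);shift(gun(-.012,.007,.085))
E
```

```text
time: 19.62
tool_pos: [0.458, -0.3945, 0.1977]
tool_rot: [-3.139, -0.77, 0.177]
contact_force: [0.6, -0.1, -0.6]
opening: 0.0918
grip_force: 0.0
19.725 [ 0.56625327 -0.37590953  0.08482868] [ 0.22608784 -0.47156595  0.83002927]
shift [0.002, 0.022, 0.002]
```

```bash
python3 -m jog '[[[0,0.006,0],0,0.2],[[0,0.012,0],0,0.3],[[0,0.018,0],0,0.4],[[0,0.022,0],0,0.45],[[0,0.022,0],0,0.45],[[0,0.022,0],0,0.45]]' 15; python3 - <<'E'
from h import *
im,m=pic("wrist","w8")
for t in "gun_grip trigger_pad trigger_boss screw_tip".split():pin(t,"wrist",1)
t,r,s=tcp();print(s["time"],(r.T@s["contact_force"]).round(1))
E
```

```text
time: 20.48
tool_pos: [0.4591, -0.4033, 0.1986]
tool_rot: [-3.139, -0.771, 0.177]
contact_force: [-0.6, 5.5, 3.6]
opening: 0.051
grip_force: 3.3
wrist gun_grip [0.5833, -0.3837, 0.0786] 0.84
wrist trigger_pad [0.5751, -0.3554, 0.0755] 0.74
wrist trigger_boss [0.5741, -0.3568, 0.1104] 0.59
wrist screw_tip [0.5801, -0.3675, 0.1136] 0.95
20.725 [ 2.6 -5.6 -3.5]
```

```bash
python3 -m jog '[[[0,0,0],0,0.48],[[0,0,0],0,0.52],[[0,0,0],0,0.55],[[0,0,0],0,0.55]]' 15; python3 - <<'E'
from h import *
t,r,s=tcp();print(s["time"],(r.T@s["contact_force"]).round(1),t+.159*r[:,2])
E
```

```text
time: 21.22
tool_pos: [0.4593, -0.4041, 0.1987]
tool_rot: [3.141, -0.771, 0.177]
contact_force: [4.7, 3.6, 1.5]
opening: 0.0416
grip_force: 10.6
21.225 [ 4.9 -2.7  2.6] [ 0.56838119 -0.3846196   0.08467359]
```

```bash
python3 -m jog '[[[0,0,0],0,0.58],[[0,0,0],0,0.61],[[0,0,0],0,0.64],[[0,0,0],0,0.7]]' 20; python3 - <<'E'
from h import *
t,r,s=tcp();print(s["time"],(r.T@s["contact_force"]).round(1),t+.159*r[:,2])
E
python3 -m jog '[[[0,0,0],0,1],[[0,0,0],0,1],[[0,0,0],0,1]]' 25;python3 - <<'E'
from h import *
t,r,s=tcp();print(s["time"],(r.T@s["contact_force"]).round(1),t+.159*r[:,2])
im,m=pic("wrist","w9")
for t in "gun_grip trigger_pad trigger_boss screw_tip".split():pin(t,"wrist",1)
print(p2px(m,gun(0,.03,.11)))
x,y=p2px(m,gun(0,.015,.10)).astype(int)
cv2.imwrite("pics/w9c.png",cv2.resize(im[max(0,y-80):y+80,x-100:x+100],None,fx=3.7,fy=3.7,interpolation=cv2.INTER_CUBIC))
E
```

```text
time: 21.72
tool_pos: [0.4594, -0.4043, 0.1987]
tool_rot: [3.141, -0.771, 0.177]
contact_force: [6.0, 1.9, 0.8]
opening: 0.0407
grip_force: 19.0
21.725 [ 5.  -0.8  3.8] [ 0.56844802 -0.38486648  0.08464963]
time: 22.1
tool_pos: [0.4594, -0.4044, 0.1987]
tool_rot: [3.141, -0.771, 0.177]
contact_force: [5.9, 2.0, -0.5]
opening: 0.0404
grip_force: 23.8
22.1 [ 4.1 -0.9  4.7] [ 0.56845874 -0.38501202  0.08467121]
wrist gun_grip [0.5825, -0.3894, 0.079] 0.75
wrist trigger_pad [0.5756, -0.3635, 0.0774] 0.88
wrist trigger_boss [0.5746, -0.3602, 0.1106] 0.64
wrist screw_tip [0.5824, -0.3652, 0.1146] 0.88
[265.34885901 227.32480305]
```

View pics/w9c.png

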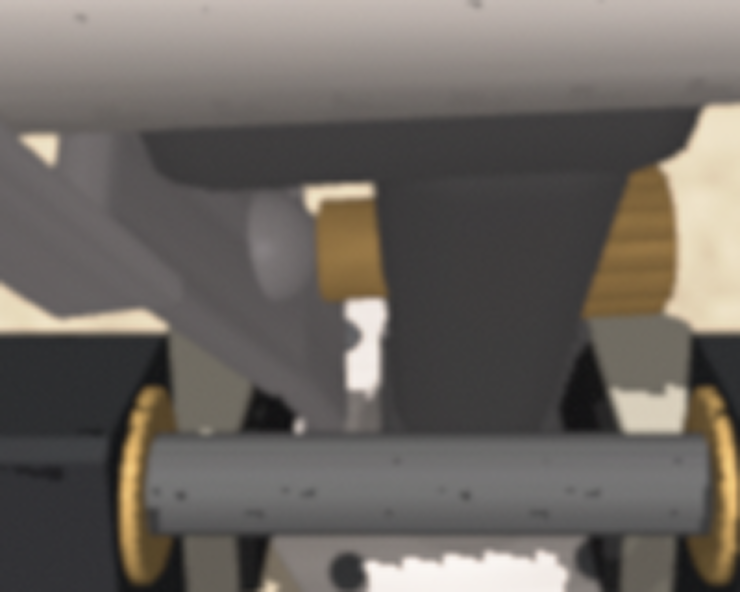

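```bash
python3 -m jog '[[[0,0,0],0,1],[[0,0,0],0,1],[[0,0,0],0,1],[[0,0,0],0,1],[[0,0,0],0,1],[[0,0,0],0,1],[[0,0,0],0,1],[[0,0,0],0,1],[[0,0,0],0,1],[[0,0,0],0,1],[[0,0,0],0,1],[[0,0,0],0,1]]' 30
```

```text
time: 23.85
tool_pos: [0.4594, -0.4044, 0.1987]
tool_rot: [3.141, -0.771, 0.177]
contact_force: [5.3, 0.9, 0.3]
opening: 0.04
grip_force: 28.6
```

```bash
python3 -m jog '[[[0,0,0],0,0.45],[[0,0,0],0,0.35],[[0,-0.01,0],0,0.2],[[0,-0.02,0],0,0],[[0,-0.025,0],0,0],[[0,-0.025,0],0,0],[[0,-0.025,0],0,0],[[0,-0.025,0],0,0]]' ; python3 -m jog '[[[0,0,-0.1],0,0],[[0,0,-0.2],0,0],[[0,0,-0.35],0,0],[[0,0,-0.4],0,0],[[0,0,-0.4],0,0]]'; python3 - <<'E'
from h import *
im,m=pic("wrist","w10")
for t in "gun_grip trigger_pad trigger_boss screw_tip mark knob_grip lock_prongs lock_tab".split():pin(t,"wrist",1)
pic("side","s10")
for t in "mark knob_grip lock_prongs lock_tab trigger_pad".split():pin(t,"side",1)
print(observe()["time"])
a=cv2.imread("pics/s10.png");cv2.imwrite("pics/s10c.png",cv2.resize(a[120:290,180:420],None,fx=3.3,fy=3.3,interpolation=cv2.INTER_CUBIC))
E
```

```text
time: 24.85
tool_pos: [0.4571, -0.3944, 0.1985]
tool_rot: [-3.142, -0.77, 0.177]
contact_force: [-0.3, 0.6, 0.9]
opening: 0.0917
grip_force: 0.0
time: 25.48
tool_pos: [0.3471, -0.4142, 0.3139]
tool_rot: [3.139, -0.771, 0.177]
contact_force: [1.2, -0.9, -0.0]
opening: 0.092
grip_force: 0.0
wrist gun_grip [0.5821, -0.3882, 0.0756] 0.73
wrist trigger_pad [0.5719, -0.3461, 0.0778] 0.84
wrist trigger_boss [0.5735, -0.3512, 0.1084] 0.64
wrist screw_tip [0.5802, -0.3654, 0.1118] 0.76
wrist knob_grip [0.5854, -0.3912, 0.0787] 0.73
wrist lock_prongs [0.5562, -0.0637, 0.1028] 0.81
side mark [0.6201, -0.0596, 0.0871] 0.87
side knob_grip [0.5766, -0.0624, 0.1159] 0.79
side lock_prongs [0.5585, -0.0657, 0.0979] 0.64
side lock_tab [0.5611, -0.0661, 0.099] 0.57
side trigger_pad [0.5719, -0.345, 0.0777] 0.61
26.225
```

View pics/s10c.png

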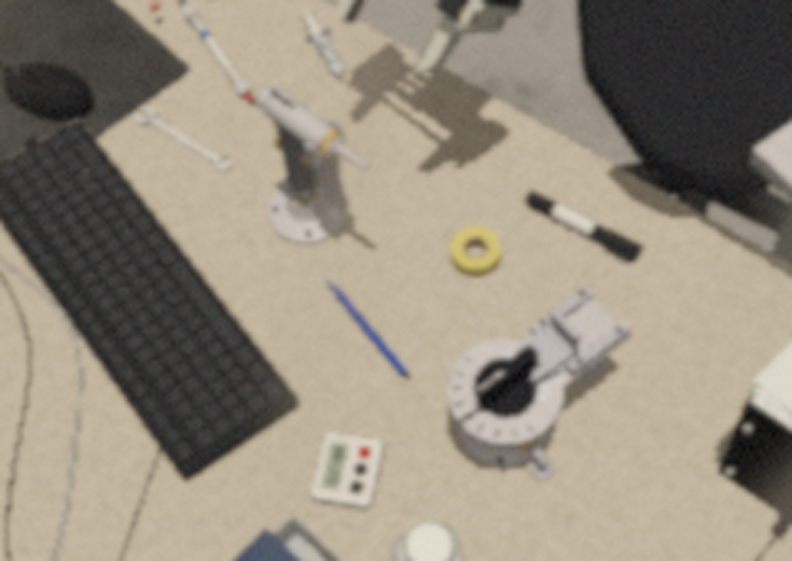

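View pics/w10.png

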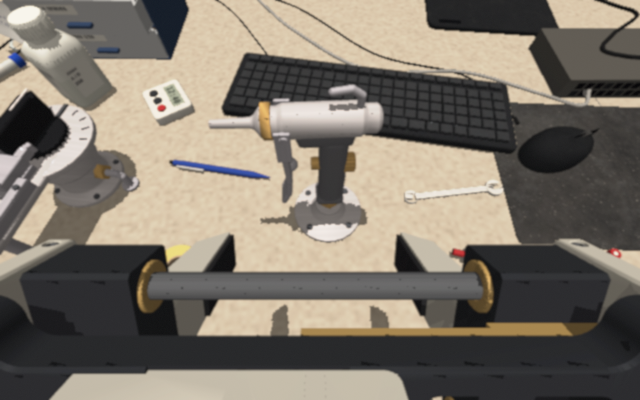

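The side view shows the knob locked at its mark, with the fork over its tail at about (510,375). The wrist view shows the trigger sprung back at (287,170), and nothing else has moved. Handing in.

```bash
python3 -c "
from cell import robot
print(robot.hand_in())"
```

```text
the job is handed in; nothing more can be done
None
```

The job is handed in at about 26 s: the knob is locked at its mark, the trigger was squeezed to its stop screw for about 2 s with at most 30 N and has sprung back, and the other things on the bench look unmoved. One doubt: while tilting the tool I ran joint 3 against its lower limit, where it read 0.036 rad against the listed 0.04; nothing flagged it.

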